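# Sort the chocolate figures for packing

## Task

Sort the five loose chocolate figures on the mat: stand the two penguins upright in the two empty bays of the tray that already holds a penguin, stand the two owls upright in the two empty bays of the tray that already holds an owl, one figure to a bay and flat on the bay floor, and put the broken, headless penguin in the steel re-melt pan. Never tip over a sound figure, and do not disturb the jar or the ribbon spool.

Things in the scene. Friction and masses are not known exactly. Their poses are not given: they have to be found in the camera images.
- penguin_a: sound milk-chocolate penguin, loose: reddish-brown, cream beak, face, belly and feet; 88 mm tall. Body round, 42 mm across up to 56 mm, then a 29 mm head (thin wings, tail and beak, look only, stay within 26 mm of the axis). Hollow, about 80 g. Origin: centre of its underside; z up, x out of its face; grip from any side. Stands on a 3 mm grey mat, figures over 100 mm apart. One of two alike
- penguin_b: sound milk-chocolate penguin, loose: reddish-brown, cream beak, face, belly and feet; 88 mm tall. Body round, 42 mm across up to 56 mm, then a 29 mm head (thin wings, tail and beak, look only, stay within 26 mm of the axis). Hollow, about 80 g. Origin: centre of its underside; z up, x out of its face; grip from any side. Stands on a 3 mm grey mat, figures over 100 mm apart. One of two alike
- owl_a: dark-chocolate owl, loose: nearly black, squat, no neck, two ear tufts, two round cream eyes; 66 mm tall. Body round, 42 mm across up to 60 mm. Hollow, about 80 g. Origin: centre of its underside; z up, x out of its face; grip from any side. Stands on a 3 mm grey mat. One of two alike
- owl_b: dark-chocolate owl, loose: nearly black, squat, no neck, two ear tufts, two round cream eyes; 66 mm tall. Body round, 42 mm across up to 60 mm. Hollow, about 80 g. Origin: centre of its underside; z up, x out of its face; grip from any side. Stands on a 3 mm grey mat. One of two alike
- broken: broken milk-chocolate penguin: headless reddish-brown hollow shell, open at the top with a jagged rim, cream belly. Round, 42 mm across, solid rim 50 mm up (loose-looking shards reach 58 mm but give no grip), wall 3.5 mm, about 60 g. Origin: centre of its underside; z up. Starts standing on the grey mat among the others. Grip it across its outside
- penguin_tray: fixed white tray, light-blue liner, 74 (x) by 202 mm (y), rim 18 mm high, walls and floor 4 mm thick, yaw within 0.22 rad. Two dividers 16 mm high make three bays in a row along y, each 66 (x) by 62 mm (y) inside. The bay at y = -66 mm already holds a milk-chocolate penguin, stuck down; the empty bays are centred at y = 0 and y = +66 mm (x = 0). Origin: centre of underside, at table height
- owl_tray: fixed white tray, yellow liner, 74 (x) by 202 mm (y), rim 18 mm high, walls and floor 4 mm thick, yaw within 0.22 rad. Two dividers 16 mm high make three bays in a row along y, each 66 (x) by 62 mm (y) inside. The bay at y = -66 mm already holds a dark-chocolate owl, stuck down; the empty bays are centred at y = 0 and y = +66 mm (x = 0). Origin: centre of underside, at table height
- melt_pan: fixed square stainless-steel re-melt pan, empty but for a smear and a crumb of chocolate (look only), 140 by 140 mm, rim 28 mm high, walls and floor 4 mm thick. Origin: centre of the underside, at table height
- jar: bystander: closed amber glass jar with brass-coloured lid, 60 mm across, 75 mm tall, at one side of the work. Origin: centre of its underside
- spool: bystander: red ribbon spool lying flat, 72 mm across, 30 mm tall, at the other side of the work. Origin: centre of its underside
Things that resemble listed ones, but are neither listed nor needed, are in the scene too. Leave any pink or turquoise look-alike of the penguin_a alone.

How it is judged:
By the outcome, as a careful person would: the job done as asked, in the order asked, and still so for the second after the job is handed in, with the robot touching nothing.
It also fails if it takes over 128 s, if anything falls off the work surface, if the arm or the gripper's body presses on something with over 40 N, if the wrist force passes 120 N, or if a joint passes its speed limit or range.

## Robot

A 7-joint arm with a two-finger parallel gripper is mounted at the origin on the work surface. World frame = base frame: x ahead of the robot, y to its left, z up, the work surface at z = 0. Lengths are in mm, angles in rad, forces in N, time in s.
With the tool pointing down it reaches from about 400 to 850 mm from the base axis. Payload 4.5 kg.
Tool frame: the origin (TCP) lies at the very end of the fingers, on their centre line; the grasp point (between the pads) lies 19 mm behind it (r.pinch_z is the z of the grasp point in the tool frame, in mm); z points along the fingers, y is the direction in which the jaws open and shut (so a half turn about z gives the same grasp; the last joint's range is limited). The gripper opens to 88 mm and grips with 3 to 60 N. Pads are 18 mm wide; open, the fingers measure 123 mm over their backs; the gripper's body (75 mm by 187 mm) begins 45 mm behind the grasp point.
Start: joints at [0.034, 0.689, -0.195, 1.565, 0.157, 0.902, -0.215], TCP at [625.025, 0.026, 208.443] pointing down, gripper open.
Joint ranges: [-3.01, 3.01], [-0.46, 2.08], [-1.47, 1.51], [0.13, 2.56], [-1, 4.14], [0.04, 2.09], [-2.66, 2.66]. Speed limits (rad/s): [2.57, 2.57, 3.14, 3.14, 3.14, 3.14, 3.14].

## Interface

Orientations are given as a rotation vector (axis times angle).
In Python, from plant import r gives the robot as it stands. Calls block until the motion is done:
- r.move_to(position, orientation): joint-space move of the TCP to a pose.
- r.servo_line(position, orientation=None, rate=150): straight line of the TCP; orientation=None keeps the orientation; rate is the mean speed in mm/s.
- r.move_j(angles): joint-space move.
- r.command_gripper(opening, strength=None): opening from 0.0 (shut) to 1.0 (fully open); strength is the grip in N (None keeps the last); returns when the fingers have stopped.
- r.pause(seconds).
- r.solve_ik(position, orientation): joint angles nearest the present ones, or None.
- r.read_state(): the state.
- r.capture(name): name is "scene" or "side" or "wrist"; returns a dict with "frame" (384x512x3 uint8, blue, green, red), "vertical_fov" (degrees; the focal length in pixels is half the picture's height over the tangent of half this angle, whatever the lens; pixels are square), "cx", "cy" (the principal point, pixels), "position" and "orientation" of the camera in the world; the wrist camera has in their place "T_tool_cam" (4x4, takes a point from camera to tool coordinates, whose origin is the TCP and whose axes are the flange's). Camera axes: x right, y down, z forward; pixel columns grow to the right and rows downward; lengths in mm; the calibration is good to about 2 mm. The wrist camera is an equidistant fisheye: a pixel r from the principal point sees the ray r / f radians off the axis. A picture is of the moment at which its call begins: read the wrist's pose just before it. There is no depth.
A pose or a line that the arm cannot do raises r.Unreachable and nothing moves.
- r.job_done(): hands the job in, once; it reports no verdict.
The state is a dict: "time_s": time; "q": joint angles; "qd": joint speeds; "tau": joint torques, N m; "ee_pos": TCP position; "eef_rot": TCP orientation; "wrist_force": force on the tool from outside, world axes, zero at the start; "ft_torque": the same for the moment, N m; "width": opening from 0.0 (shut) to 1.0 (fully open).
Only numpy, scipy, OpenCV 4.12 (cv2) and the standard library are available. Lean on these libraries where they do the work, as an engineer would, in place of code of your own. Each camera call takes 0.05 s, during which the arm holds its last target. There are 200 camera calls.

## Working session

There is one attempt and no reset: what is moved stays moved. The work goes in short steps, each a Python script; the robot and the scene stay as the last script left them, time stands still between calls to the robot, and variables do not carry over. Pictures are saved under pics/ and viewed, about 12 in all and at most 16, crops included, and the job is handed in when it is done.

```bash
ls; mkdir -p pics
python3 - <<'E'
from plant import r
import cv2, numpy as np, pickle
d={}
for n in("scene","side","wrist"):
    s=r.read_state(); c=r.capture(n); c['s']=s; d[n]=c
    cv2.imwrite(f'pics/{n}0.png',c['frame']); print(n,{k:v for k,v in c.items() if k not in('frame','s')})
pickle.dump(d,open('c0.pkl','wb'))
print(s['eef_rot'],s['time_s'],r.pinch_z)
cv2.imwrite('pics/a0.png',cv2.resize(d['scene']['frame'],(800,600)))
E
```

```text
pics
scene {'vertical_fov': 56.37559138265754, 'cx': 258.0535986406062, 'cy': 188.18287820120503, 'position': array([1026.98260408,  -60.82518104,  904.1012807 ]), 'orientation': array([-2.04846877, -1.77453862,  0.49190054])}
side {'vertical_fov': 48.79153374961483, 'cx': 258.909487614931, 'cy': 188.0342679228654, 'position': array([-146.61264347,  729.1748852 ,  671.57064973]), 'orientation': array([-0.88688144,  2.29401136, -1.26535212])}
wrist {'vertical_fov': 65.70646984690485, 'cx': 259.4845372556285, 'cy': 191.10439971764495, 'T_tool_cam': array([[-8.72745936e-04, -9.64727694e-01, -2.63248390e-01,
         6.80917686e+01],
       [ 9.99999060e-01, -5.63463354e-04, -1.25036440e-03,
        -1.49483914e-01],
       [ 1.05793034e-03, -2.63249233e-01,  9.64727278e-01,
        -1.77143711e+02],
       [ 0.00000000e+00,  0.00000000e+00,  0.00000000e+00,
         1.00000000e+00]])}
[-2.22054917e+00 -2.22081797e+00  1.97284853e-03] 0.1 -18.700000000000003
```

View pics/a0.png

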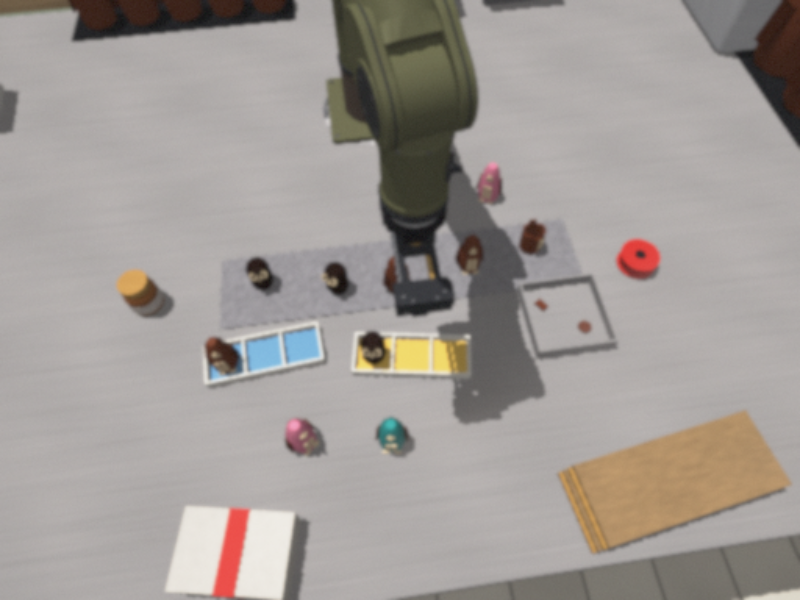

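View pics/side0.png

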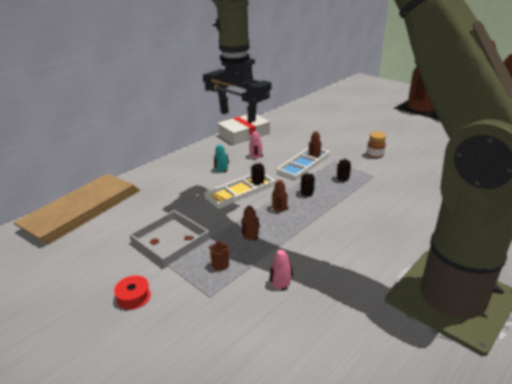

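View pics/wrist0.png

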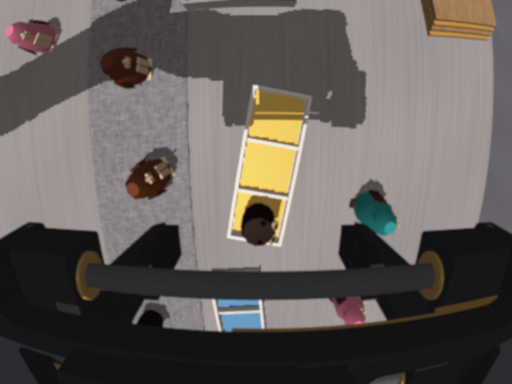

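The scene view (800x600) shows:
- Loose owls at (259,273) and (336,278).
- Brown penguins at (392,272), half hidden by the gripper, and (470,254).
- The broken penguin at (532,237).
- Blue tray at (263,352) with its stuck penguin at (220,353). Yellow tray at (411,355) with its stuck owl at (372,347).
- Pan at (568,315), jar at (140,290) and spool at (638,258).

Possible confusions are the pink (490,183) and (298,435), the turquoise (391,435), and the stuck pair in the trays. I'll leave all of those alone. Next I'll take two higher wrist views, plus scene views with the arm clear of the mat.

```bash
cat > h.py <<'E'
import numpy as np, cv2
from scipy.spatial.transform import Rotation as R
def down(psi):  # tool z down, tool y along world (cos psi, sin psi)
    y=np.array([np.cos(psi),np.sin(psi),0]); z=np.array([0,0,-1.]); x=np.cross(y,z)
    return R.from_matrix(np.c_[x,y,z]).as_rotvec()
def shot(r,n):
    s=r.read_state(); c=r.capture(n); c['n']=n
    if n=='wrist':
        T=np.eye(4); T[:3,:3]=R.from_rotvec(s['eef_rot']).as_matrix(); T[:3,3]=s['ee_pos']
        T=T@c['T_tool_cam']; c['M'],c['p']=T[:3,:3],T[:3,3]
    else: c['M'],c['p']=R.from_rotvec(c['orientation']).as_matrix(),np.array(c['position'])
    return c
def rays(c,px):
    px=np.atleast_2d(np.asarray(px,float)); f=192/np.tan(np.radians(c['vertical_fov']/2))
    u=(px-[c['cx'],c['cy']])/f
    if c['n']=='wrist':
        t=np.linalg.norm(u,axis=1,keepdims=True)+1e-9; d=np.c_[u/t*np.sin(t),np.cos(t)]
    else: d=np.c_[u,np.ones(len(u))]
    return (d/np.linalg.norm(d,axis=1,keepdims=True))@c['M'].T
def plane(c,px,z):
    d=rays(c,px); return (c['p']+d*((z-c['p'][2])/d[:,2:]))[:,:2]
def tri(cs,pxs):
    A=np.zeros((3,3)); b=np.zeros(3); L=[]
    for c,p in zip(cs,pxs):
        d=rays(c,p)[0]; P=np.eye(3)-np.outer(d,d); A+=P; b+=P@c['p']; L.append((c['p'],P))
    x=np.linalg.solve(A,b); return x,[np.linalg.norm(P@(x-p)) for p,P in L]
def blobs(mask,amin=40):
    mask=cv2.morphologyEx(mask.astype(np.uint8)*255,cv2.MORPH_OPEN,np.ones((2,2)))
    cs,_=cv2.findContours(mask,cv2.RETR_EXTERNAL,cv2.CHAIN_APPROX_NONE)
    return sorted([c[:,0] for c in cs if cv2.contourArea(c)>amin],key=len,reverse=True)
def masks(f):
    h,s,v=cv2.split(cv2.cvtColor(f,cv2.COLOR_BGR2HSV)); b,g,rr=[x.astype(int) for x in cv2.split(f)]
    return dict(blue=(h>90)&(h<115)&(s>90)&(v>120), yellow=(h>18)&(h<32)&(s>120)&(v>120),
      brown=((h<12)|(h>174))&(s>110)&(v>35)&(v<135), dark=(v<48), red=((h<6)|(h>174))&(s>190)&(v>150))
E
python3 - <<'E'
from plant import r
from h import *
import pickle
D=[]
for i,y in enumerate((-230,90)):
    r.move_to([590,y,330],down(0))
    for n in ('wrist','scene','side'): D.append(shot(r,n))
    cv2.imwrite(f'pics/w1_{i}.png',D[-3]['frame'])
pickle.dump(D,open('c1.pkl','wb')); print(r.read_state()['time_s'])
cv2.imwrite('pics/w1.png',np.hstack([cv2.resize(D[k]['frame'],(400,300)) for k in(0,3)]))
t=np.vstack([np.hstack([cv2.resize(D[k]['frame'],(400,300)) for k in(0,3)]),np.hstack([cv2.resize(D[k]['frame'],(400,300)) for k in(1,4)])])
cv2.imwrite('pics/m1.png',t)
for k,c in enumerate(D):
  m=masks(c['frame'])
  for q in('blue','yellow','brown','dark'):
    for b in blobs(m[q])[:9]: print(k,c['n'],q,b.mean(0).round(),np.ptp(b,axis=0),plane(c,[b.mean(0)],5 if q in('blue','yellow') else 35).round()[0])
E
```

```text
2.6917
0 wrist blue [260. 134.] [37 35] [ 590. -195.]
0 wrist blue [263. 172.] [37 34] [ 595. -261.]
0 wrist blue [252. 208.] [10 28] [ 575. -327.]
0 wrist yellow [284.  19.] [40 33] [630.   4.]
0 wrist yellow [266.  60.] [11 32] [600. -69.]
0 wrist yellow [296.   2.] [29  6] [651.  38.]
0 wrist brown [194.  24.] [28 28] [485. -10.]
0 wrist brown [266. 215.] [23 30] [ 601. -329.]
0 wrist brown [407. 192.] [14 19] [ 853. -288.]
0 wrist dark [258. 303.] [511 159] [ 587. -512.]
0 wrist dark [14. 46.] [32 75] [88. 17.]
0 wrist dark [172. 174.] [27 28] [ 443. -258.]
0 wrist dark [195.  25.] [28 30] [485. -12.]
0 wrist dark [187.  88.] [28 24] [ 473. -118.]
0 wrist dark [282.  56.] [24 27] [623. -69.]
0 wrist dark [266. 208.] [21 19] [ 601. -316.]
1 scene blue [169. 227.] [20 19] [ 593. -257.]
1 scene blue [193. 222.] [20 19] [ 588. -191.]
1 scene yellow [288. 228.] [19 18] [645.  65.]
1 scene yellow [264. 228.] [20 17] [634.  -1.]
1 scene brown [503.  36.] [27 74] [ 19. 979.]
1 scene brown [142. 226.] [17 16] [ 595. -321.]
1 scene brown [146.   4.] [21 11] [-389. -330.]
1 scene brown [120
[... 3268 characters left out ...]

5 side brown [425.  87.] [32 60] [  592. -1150.]
5 side brown [251. 225.] [14 31] [461. 126.]
5 side brown [220. 257.] [17 27] [429. 260.]
5 side brown [132. 303.] [30 16] [459. 472.]
5 side brown [280. 198.] [13 29] [485. -16.]
5 side brown [316. 145.] [ 9 22] [ 606. -343.]
5 side dark [451. 266.] [ 82 113] [ 30. -51.]
5 side dark [219.  43.] [74 78] [ 1970. -1149.]
5 side dark [488. 164.] [54 55] [ 130. -581.]
5 side dark [428. 112.] [51 20] [ 450. -869.]
5 side dark [433.  66.] [15 46] [  703. -1487.]
5 side dark [203.  60.] [12 34] [1739. -810.]
5 side dark [421.  88.] [15 26] [  598. -1127.]
5 side dark [427.  13.] [10 28] [ 1378. -2911.]
5 side dark [213.   1.] [30  3] [ 3356. -2333.]
```

View pics/m1.png

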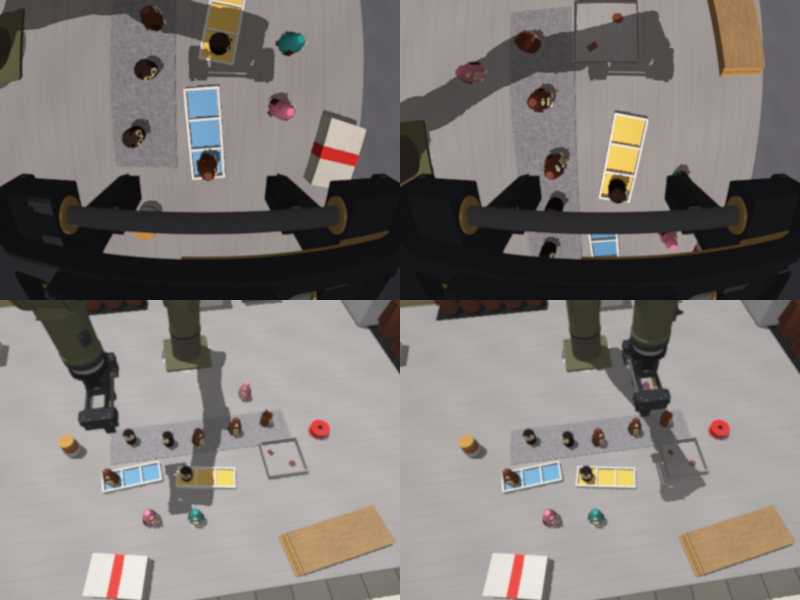

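The wrist and scene views agree to a few mm. Next I'll look from directly above each tray and figure, which removes most of the parallax, and make one montage of close crops.

Run:
```python
from plant import r
from h import *
import json,pickle
D=pickle.load(open('c1.pkl','rb'))
pan=plane(D[1],np.array([[520,285],[605,278],[614,345],[538,354]])*.64,28); print('pan',pan.round(),pan.mean(0))
T=[('owl2',442,-256,59),('owl1',475,-115,59),('ptray',592,-227,5),('otray',640,28,5),('penA',485,-12,59),('penB',461,131,59),('broken',437,257,53)]
out={};crops=[]
for n,x,y,z in T:
    r.move_to([x,y-68,200],down(0)); r.pause(.15); c=shot(r,'wrist'); f=c['frame'].copy(); m=masks(f)
    if 'tray' in n:
        bs=[b for b in blobs(m['blue' if n[0]=='p' else 'yellow'],500)]
        for b in bs:
            M=cv2.moments(b); ctr=[M['m10']/M['m00'],M['m01']/M['m00']]
            P=plane(c,b,5).astype(np.float32); rect=cv2.minAreaRect(P)
            print(n,plane(c,[ctr],5)[0].round(1),[np.round(v,1) for v in rect])
            cv2.drawContours(f,[b[:,None]],-1,(0,0,255),1)
    else:
        mk=m['dark'] if 'owl' in n else (m['brown']|m['dark'])
        mk=mk.copy(); mk[230:]=0
        bs=blobs(mk,150); pl=[plane(c,[b.mean(0)],z)[0] for b in bs]
        i=np.argmin([np.hypot(p[0]-x,p[1]-y) for p in pl]); b=bs[i]
        P=plane(c,b,z).astype(np.float32); ce,ra=cv2.minEnclosingCircle(P)
        print(n,np.round(ce,1),round(ra,1),'bbox',P.min(0).round(),P.max(0).round(),((P.min(0)+P.max(0))/2).round(1))
        cv2.drawContours(f,[b[:,None]],-1,(0,255,255),1)
    crops.append(cv2.resize(f[32:212,170:350],(200,200)))
crops.append(np.zeros_like(crops[0]))
cv2.imwrite('pics/crops.png',np.vstack([np.hstack(crops[:4]),np.hstack(crops[4:])]))
print(r.read_state()['time_s'])
```

```text
pan [[534. 212.]
 [542. 369.]
 [674. 342.]
 [672. 209.]] [605.24102564 283.1723946 ]
owl2 [ 442.6 -259.4] 20.4 bbox [ 423. -279.] [ 462. -240.] [ 442.6 -259.3]
owl1 [ 474.3 -120.1] 20.6 bbox [ 455. -140.] [ 494. -101.] [ 474.3 -120.2]
ptray [ 595.7 -263.9] [array([ 594.8, -262.9]), array([62.2, 54.8]), np.float64(4.8)]
otray [616.9 -62.8] [array([622. , -71.1]), array([56.9, 63. ]), np.float64(79.9)]
otray [634.4  -4.9] [array([634.1,  -4.9]), array([61. , 63.3]), np.float64(80.0)]
otray [646.1  59.3] [array([646.2,  59.5]), array([59.1, 62.5]), np.float64(79.7)]
penA [484.1 -11.5] 22.7 bbox [467. -32.] [505.  10.] [486.1 -11. ]
penB [458.7 131.8] 22.3 bbox [442. 110.] [479. 154.] [460.2 131.9]
broken [436.1 256.5] 20.7 bbox [416. 237.] [455. 277.] [435.7 257. ]
10.0
```

View pics/crops.png

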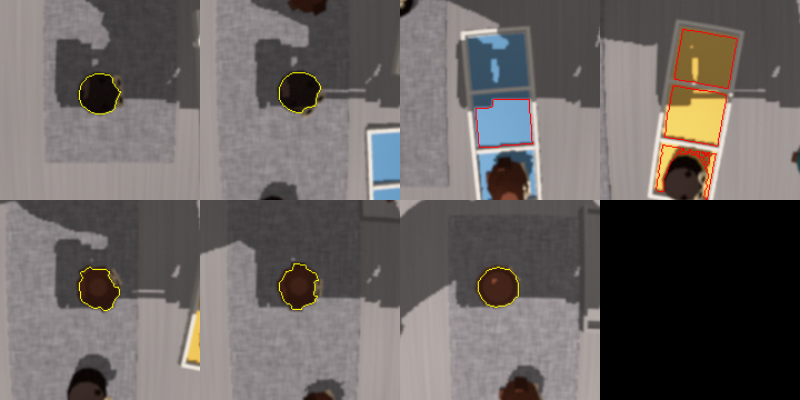

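The crops show plain dark owls and brown penguins, and the headless shell has a round open top. All five picks are confirmed. Now the first penguin.

```bash
cat > job.py <<'E'
from h import *
Z=150
PS,OS=.08,-.178
BAY=dict(p0=(589.5,-195),p1=(595,-260.7),o0=(634.2,-4.9),o1=(646.2,59.8))
def pick(r,x,y,psi,h=28):
    o=down(psi); r.command_gripper(1.0,12)
    r.move_to([x,y,Z],o); r.servo_line([x,y,h+3],o,rate=110)
    r.command_gripper(0.0,12); s=r.read_state(); print('grip mm',round(s['width']*88,1),s['wrist_force'].round(1))
    r.servo_line([x,y,Z],o,rate=200)
def place(r,x,y,psi,h=28,floor=4):
    o=down(psi); r.servo_line([x,y,Z],o,rate=250); print('held',round(r.read_state()['width']*88,1))
    r.servo_line([x,y,h+floor+12],o,rate=120); r.servo_line([x,y,h+floor+.7],o,rate=25)
    print('down',r.read_state()['wrist_force'].round(1))
    r.command_gripper(.72); r.pause(.2); r.servo_line([x,y,Z],o,rate=150)
E
python3 - <<'E'
from plant import r
from job import *
pick(r,485,-11.3,PS); place(r,*BAY['p1'],PS)
x,y=BAY['p1']; r.servo_line([x,y-40,200],down(0),rate=250); c=shot(r,'wrist'); d=shot(r,'scene')
print(r.read_state()['time_s'])
a=cv2.resize(c['frame'][20:230,150:390],(480,420)); b=cv2.resize(d['frame'][140:270,90:190],(320,416))
b=cv2.copyMakeBorder(b,0,4,0,0,cv2.BORDER_CONSTANT); cv2.imwrite('pics/p1.png',np.hstack([a,b]))
E
```

```text
grip mm 28.6 [-0.4 -0.2 -0.6]
held 28.5
down [ 0.4  0.2 -1.3]
19.1583
```

View pics/p1.png

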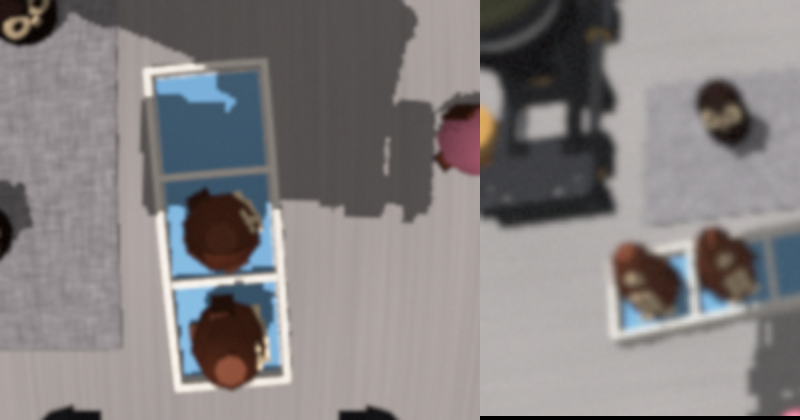

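penguin_a stands upright in the middle of its bay, next to the stuck one. The grip width read 28.6 mm where I expected 42, so I'll check that on the next pick.

Run:
```python
from plant import r
from job import *
x,y=459.8,131.9
o=down(PS); r.command_gripper(1.0,12); r.move_to([x,y,Z],o); r.servo_line([x,y,31],o,rate=110)
r.command_gripper(0.0,12); s=r.read_state(); print(s['width'],s['ee_pos'],s['wrist_force'])
c=shot(r,'side'); d=shot(r,'wrist')
cv2.imwrite('pics/g.png',np.hstack([cv2.resize(c['frame'][130:290,180:340],(400,400)),cv2.resize(d['frame'],(400,400))]))
```

```text
0.32419696118054225 [459.81883418 131.94139866  30.97524151] [ 0.0862521   1.0187886  -0.91080521]
```

View pics/g.png

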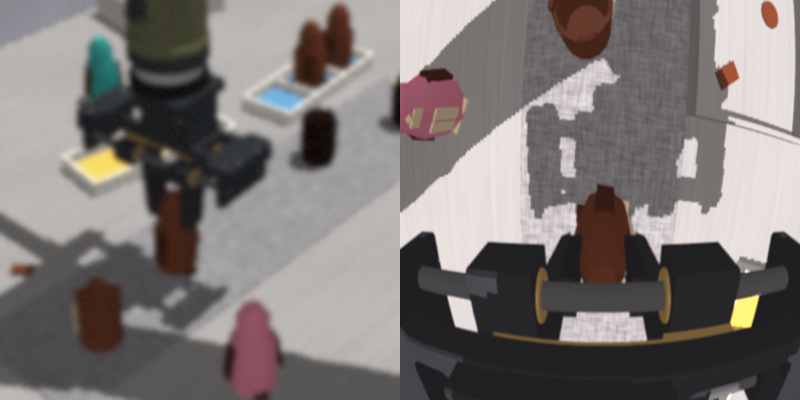

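The fingers are centred on the body and the tip height looks right, so the width scale is probably just nonlinear. The first placement held, so I'll carry on.

Run:
```python
from plant import r
from job import *
r.servo_line([459.8,131.9,Z],down(PS),rate=200)
place(r,*BAY['p0'],PS)
pick(r,474.3,-120.2,OS,h=26); place(r,*BAY['o0'],OS,h=26)
x,y=BAY['o0']; r.servo_line([x,y-30,200],down(0),rate=250); c=shot(r,'wrist'); d=shot(r,'scene')
print(r.read_state()['time_s'])
a=cv2.resize(c['frame'][20:230,150:390],(480,420)); b=cv2.resize(d['frame'][140:270,120:220],(320,420))
cv2.imwrite('pics/p2.png',np.hstack([a,b]))
```

```text
held 28.6
down [ 0.1 -0.6 -0.5]
grip mm 41.0 [ 0.5  0.5 -0. ]
held 40.9
down [ 0.   0.5 -1.4]
38.0167
```

View pics/p2.png

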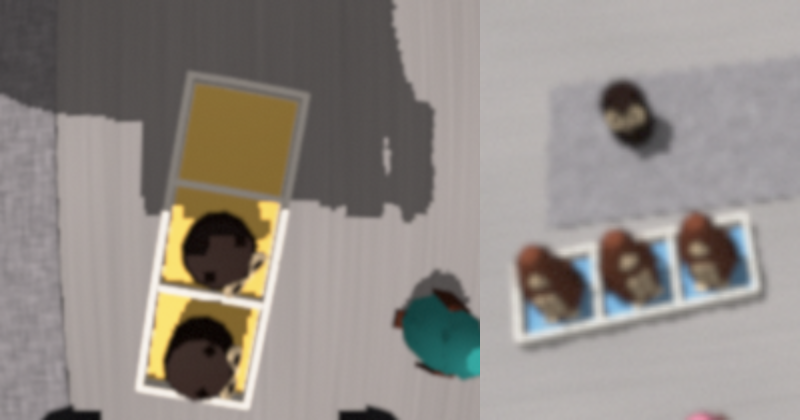

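All three penguins stand in the blue tray, and the owl is upright and centred in the middle yellow bay. Next are the second owl and the broken one.

Run:
```python
from plant import r
from job import *
pick(r,442.6,-259.4,OS,h=26); place(r,*BAY['o1'],OS,h=26)
r.servo_line([590,200,Z+60],down(0),rate=250); c=shot(r,'wrist')
pick(r,436,256.8,0,h=19)
d=shot(r,'scene'); e=shot(r,'side')
print(r.read_state()['time_s'])
g=lambda i:cv2.resize(i,(400,300))
cv2.imwrite('pics/p3.png',np.vstack([np.hstack([g(c['frame']),g(d['frame'][140:270,120:293])]),np.hstack([g(d['frame'][120:270,300:500]),g(e['frame'])])]))
import pickle; pickle.dump([c,d],open('c3.pkl','wb'))
```

```text
grip mm 41.1 [ 0.9 -0.6  0.4]
held 40.8
down [-0.   0.6 -1.2]
grip mm 39.3 [-0.3  0.9 -0.6]
52.5917
```

View pics/p3.png

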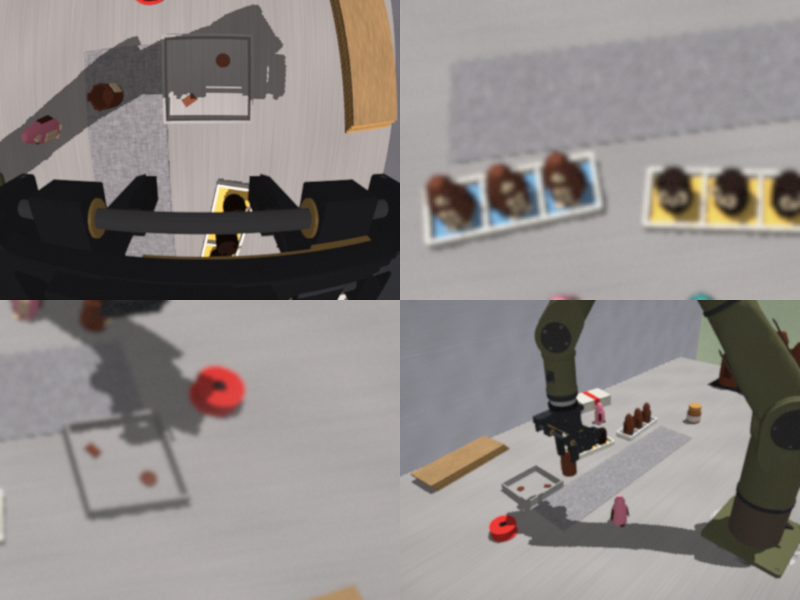

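All six tray figures are standing and the shell is held at the fingertips. In the wrist tile the pan corners are at (165,36), (250,36), (250,121) and (163,121), so I'll locate its centre from those and place.

Run:
```python
from plant import r
from job import *
import pickle
c,_=pickle.load(open('c3.pkl','rb'))
P=plane(c,np.array([[165,36],[250,36],[250,121],[163,121]])*1.28,28); x,y=P.mean(0); print(P.round(),x,y)
if abs(x-605)<20 and abs(y-280)<20:
    place(r,x,y,0,h=19); r.servo_line([560,120,330],down(0),rate=250); r.pause(.3)
    W=shot(r,'wrist'); d=shot(r,'scene'); e=shot(r,'side'); print(r.read_state()['time_s'])
    g=lambda i:cv2.resize(i,(400,300))
    cv2.imwrite('pics/p4.png',np.vstack([np.hstack([g(W['frame']),g(d['frame'][195:260,110:310])]),np.hstack([g(d['frame'][90:270,50:450]),g(e['frame'][110:310,90:400])])]))
```

```text
[[532. 347.]
 [663. 348.]
 [664. 213.]
 [527. 214.]] 596.6297207511514 280.6214832017496
held 39.8
down [ 1.5  0.3 -0.1]
58.4
```

View pics/p4.png

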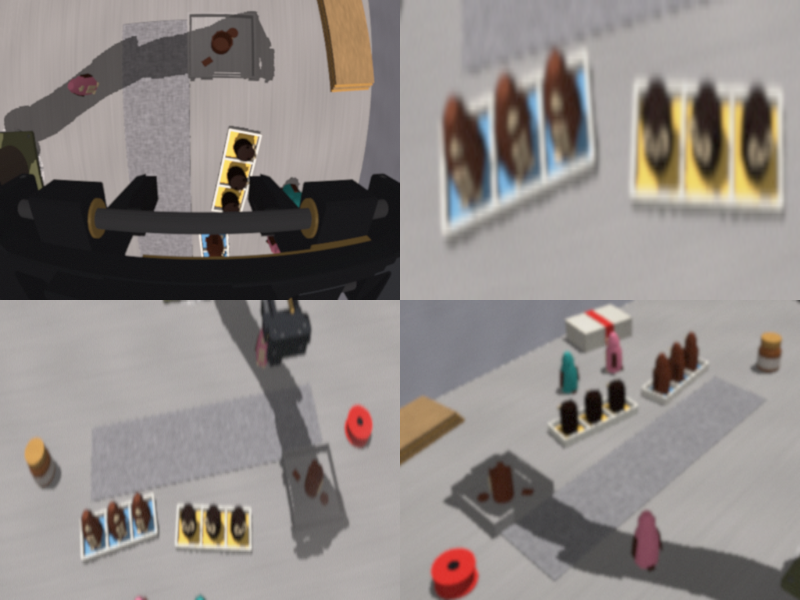

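All six tray figures are upright inside their bays, and the shell stands in the pan. The jar and spool haven't moved, and the arm is clear. Handing in.

```bash
python3 -c "
from plant import r
r.job_done(); print('ok')"
```

```text
the job is handed in; nothing more can be done
ok
```

The job is done and handed in at about 58 s. Both loose penguins are in the blue tray, both owls are in the yellow tray, and the headless penguin is standing in the re-melt pan.

- **Final check:** The last wrist, scene and side pictures show every figure upright in its own bay. The jar, spool and pink/turquoise look-alikes look untouched, and the arm is clear of everything. I judged "flat on the bay floor" by eye from these pictures and did not measure it.
- **Grip widths that disagreed:** Both penguins read 28.6 mm where I expected about 42 mm. That is the head's width, although I aimed for the body and the owls read 41 mm there. I did not find out why, but both penguins lifted and stood without slipping.
- **Pan position:** My two estimates of the pan centre differed by about 9 mm in x. I used the closer wrist view, and the shell sits well inside the walls.

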